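# Swing the bail arms in and stack the parts trays

### The job

Swing both steel bail arms of the tote right in, so that they lie level across its mouth, then stack the three grey parts trays on them, centred and in line with the tote: first the deep tray with two compartments, on it the middle one with four, and the shallow one with six on top, each with its foot seated inside the rim of the tray below. Let go of everything and leave the stack standing level and still.

Things in the scene. Friction and masses are not known exactly. Their poses are not given: they have to be found in the camera images.
- tote: Grey plastic open tote with two wire bail arms, fixed to the bench (underside at z = 0): 150 (x) x 170 (y) mm, 70 high, walls 6; corner hinge lugs reach up to 84; two gland nuts lie in it. Origin: centre of underside, z up, y runs from arm to arm. A tray on the swung-in arms has its underside 80 above the tote's, on bars at y = +-32; without the arms it falls in.
- bail_l (a joint): Hinge of the wire bail arm at the tote's left (+y) end, rad: 0 = right out, level beyond the end; pi/2 = up; pi = right in, level across the mouth; starts 0 to 0.5. Axis along the tote's x; bar in the tote's frame at y = +(77 + 45 cos q), z = 76 + 45 sin q mm. Light friction (under 1 N at the bar) holds it where it is left; firm stops at 0 and pi.
- bail_l_bar (a point): Middle of the bail arm's bar on the tote's left (+y) end: round steel, 8 mm thick, running 124 mm along the tote's x, free on both sides to be pinched from above.
- bail_r (a joint): Hinge of the wire bail arm at the tote's right (-y) end, rad: 0 = right out, level beyond the end; pi/2 = up; pi = right in, level across the mouth; starts 0 to 0.5. Axis along the tote's x; bar in the tote's frame at y = -(77 + 45 cos q), z = 76 + 45 sin q mm. Light friction (under 1 N at the bar) holds it where it is left; firm stops at 0 and pi.
- bail_r_bar (a point): Middle of the bail arm's bar on the tote's right (-y) end: round steel, 8 mm thick, running 124 mm along the tote's x, free on both sides to be pinched from above.
- deep_tray: Grey plastic tray, 100 (x) x 120 (y) mm, 50 mm high, walls 4; two compartments, no cross walls. Grip rib along y through the middle, 10 thick, top 43 above the underside, 41 free beside it. Foot 84 x 104 x 5 fits inside another tray's rim (92 x 112 clear): a tray stacked on this one stands 45 above its underside. 180 g. Origin: centre of underside, z up; half turns do not matter.
- middle_tray: Grey plastic tray, 100 (x) x 120 (y) mm, 38 mm high, walls 4; four compartments: thin cross wall at y = +30. Grip rib along y through the middle, 10 thick, top 31 above the underside, 41 free beside it. Foot 84 x 104 x 5 fits inside another tray's rim (92 x 112 clear): a tray stacked on this one stands 33 above its underside. 150 g. Origin: centre of underside, z up; half turns do not matter.
- shallow_tray: Grey plastic tray, 100 (x) x 120 (y) mm, 30 mm high, walls 4; six compartments: thin cross walls at y = +-30. Grip rib along y through the middle, 10 thick, top 23 above the underside, 41 free beside it. Foot 84 x 104 x 5 fits inside another tray's rim (92 x 112 clear): a tray stacked on this one stands 25 above its underside. 130 g. Origin: centre of underside, z up; half turns do not matter.
Mind the look-alikes: they are no part of the job. What is shaped like the shallow_tray but purple is not meant.

How it is judged:
On the way, in this order (a step that is already met when the one before it is completed fails the run):
1. both bail arms swung right in (value of joint each of bail_l, bail_r above 2.95 rad), for 0.2 s.
2. deep tray set down on the arms and let go (all of step 1 and horizontal distance between deep_tray and tote below 0.012 m and z of deep_tray in the frame of tote between 0.076 and 0.084 m and angle between deep_tray's own z axis and vertical below 0.07 rad and angle between the y axis of deep_tray and the y axis of tote, either way round below 0.12 rad and contact force between the fingers and deep_tray below 0.3 N and linear speed of deep_tray below 0.03 m/s), for 0.2 s.
3. middle tray seated on the deep one and let go (all of step 2 and horizontal distance between middle_tray and deep_tray below 0.008 m and z of middle_tray in the frame of deep_tray between 0.041 and 0.049 m and angle between middle_tray's own z axis and vertical below 0.07 rad and angle between the y axis of middle_tray and the y axis of deep_tray, either way round below 0.12 rad and contact force between the fingers and middle_tray below 0.3 N and linear speed of middle_tray below 0.03 m/s), for 0.2 s.
4. shallow tray seated on the middle one and let go (all of step 3 and horizontal distance between shallow_tray and middle_tray below 0.008 m and z of shallow_tray in the frame of middle_tray between 0.029 and 0.037 m and angle between shallow_tray's own z axis and vertical below 0.07 rad and angle between the y axis of shallow_tray and the y axis of middle_tray, either way round below 0.12 rad and contact force between the fingers and shallow_tray below 0.3 N and linear speed of shallow_tray below 0.03 m/s), for 0.2 s.
At the end, for the whole second after the job is handed in: Both arms in (over 2.95 rad); deep tray on them, within 12 mm of the tote's centre; middle tray seated on it, shallow tray on that, each within 8 mm sideways; all within 4 mm of seated height, level (0.07 rad), in line (0.12 rad, either way round), let go and at rest (0.03 m/s) (all of step 4); the robot touches nothing.
It also fails if it takes over 93 s, if anything falls off the work surface, if the arm or the gripper's body presses on something with over 40 N, if the wrist force passes 120 N, or if a joint passes its speed limit or range.

### The arm

A 6-joint arm with a two-finger parallel gripper is mounted at the origin on a cart in front of the work surface, level with it; the furniture and walls round the work are solid. World frame = base frame: x ahead of the robot, y to its left, z up, the work surface at z = 0. Lengths are in m, angles in rad, forces in N, time in s.
With the tool pointing down it reaches from about 0.425 to 0.95 m from the base axis. Payload 3.5 kg.
Tool frame: the origin (TCP) lies between the finger pads; the fingertips stand 22 mm ahead of it and the grasp point (between the pads) lies 3 mm ahead of it (ctrl.nose_length is the z of the fingertips in the tool frame, in m); z points along the fingers, y is the line along which they close (so a half turn about z gives the same grasp; the last joint's range is limited). The gripper opens to 85 mm and grips with 20 to 120 N. Pads are 22 mm wide; open, the fingers measure 114 mm over their backs; the gripper's body (76 mm by 85 mm) begins 54 mm behind the grasp point. The pads swing forward as they close: fully open they stand 13 mm farther back than shut.
Start: joints at [1.162, 0.286, 1.577, -0, 1.279, -0.15], TCP at [0.173, 0.653, 0.253] pointing down, gripper open.
Joint ranges: [-2.77, 2.77], [-0.9, 2.22], [0.21, 2.48], [-1.53, 4.67], [0.24, 2.81], [-2.84, 2.84]. Speed limits (rad/s): [2.79, 2.79, 3.14, 3.14, 3.14, 3.14].

### API

Orientations are given as a unit quaternion [x, y, z, w].
In Python, from plant import ctrl gives the robot as it stands. The module is installed in compiled form; this text tells all that it offers.
- The arm moves only by the tool send_rows, never from a script. Its argument "rows" is text: rows parted by semicolons, each of 7 numbers parted by spaces: the turn, a rotation vector about the tool's x, y, z in normalised numbers (1 is 360 degrees), then the shift along the tool's x, y, z in fractions of the full range, 1 being 750 mm, then the opening, from -1 (shut) to 1 (fully open). A call has 1 to 8 rows; each row is the pose to reach, as a shift and turn from the pose commanded when the call began, along the tool's axes at that moment; what a row does not reach only later rows make up. A row lasts 1/8 s, in which the tool goes at most 62.5 mm and 10.7 degrees, less where a joint would pass 70% of its speed; a pose out of reach is approached as far as the arm can. No shift or turn number may pass 1 either way. A call with a gripper value outside its range is refused whole. The fingers move at their own pace and stop on an object; "grip_force" is the grip in N (left out, the last holds). Time passes only in rows, so rows that repeat a pose let the fingers close. It gives the time, the measured TCP pose, the force, the opening and the grip force at its end, in the units of the state.
- ctrl.get_state(): the state, without advancing time (a new reading comes with each control period).
- ctrl.read_camera(name): name is "side" or "top" or "wrist"; returns a dict with "color" (480x640x3 uint8, red, green, blue), "fx", "fy", "cx", "cy" (pixels), "extrinsics" (4x4, takes a point from world to camera coordinates). Camera axes: x right, y down, z forward; pixel columns grow to the right and rows downward; lengths in m; the calibration is good to about 2 mm. A picture is of the moment at which its call begins. There is no depth.
- ctrl.sign_off(): hands the job in; it is judged then, once.
Trained networks look in a picture, given as the dict that the camera call returned (one of the last four; its "shot" number tells which), for a name from the list of things; names that differ only in an ending like _2 or _b are one class to them, and where a whole thing is asked for, a point or a joint stands for the part that bears it (a point fixed in the world has none). Each returns a list of dicts, best first, with "p" (0 to 1); they miss things now and then, are a little off and sometimes report something else, mostly with a low value. They report only what shows in the picture. A call takes as long as a camera call. They do not tell look-alikes from the thing itself.
- ctrl.look_for(picture, target): "position" ([x, y, z] in m, in the coordinates of the camera as it stood for that picture, good to about 4 mm: the middle of the surface that is visible of it).
The state is a dict: "time": time; "qpos": joint angles; "dq": joint speeds; "joint_efforts": joint torques, N m; "eef_pos": TCP position; "tcp_rot": TCP orientation; "contact_force": force on the tool from outside, world axes, zero at the start; "wrist_torque": the same for the moment, N m; "opening": opening from 0.0 (shut) to 1.0 (fully open); "finger_force": force on a finger pad.
Only numpy, scipy, OpenCV 4.12 (cv2) and the standard library are available. Lean on these libraries where they do the work, as an engineer would, in place of code of your own. Each camera call takes 0.05 s, during which the arm holds its last target. There are 200 camera calls.

## Working session

There is one attempt and no reset: what is moved stays moved. The work goes in short steps, Python scripts to look and compute and a tool call to move; the robot and the scene stay as the last step left them, time stands still between calls to the robot, and variables do not carry over. Pictures are saved under pics/ and viewed, at most 16 in all, crops included, and the job is handed in when it is done.

Besides the shell and the picture viewer there is one more tool, called after "Emit:" by a JSON object that holds its "fn" and its "kwargs", one argument or row to a line. send_rows: Moves the arm, as the interface text tells. Its arguments: {"type":"object","properties":{"rows":{"type":"string"},"grip_force":{"type":"number"}},"required":["rows"]}

```bash
mkdir -p pics
cat > h.py <<'E'
from plant import ctrl
import numpy as np, cv2
from scipy.spatial.transform import Rotation as R
def toworld(pic,p):
    E=np.array(pic["extrinsics"]); return E[:3,:3].T@(np.array(p)-E[:3,3])
def proj(pic,P):
    E=np.array(pic["extrinsics"]); c=E[:3,:3]@np.array(P)+E[:3,3]
    return np.array([pic["fx"]*c[0]/c[2]+pic["cx"],pic["fy"]*c[1]/c[2]+pic["cy"]])
def unproj(pic,uv,z):
    E=np.array(pic["extrinsics"]); o=-E[:3,:3].T@E[:3,3]
    d=E[:3,:3].T@np.array([(uv[0]-pic["cx"])/pic["fx"],(uv[1]-pic["cy"])/pic["fy"],1])
    return o+d*(z-o[2])/d[2]
def save(pic,n): cv2.imwrite(f"pics/{n}.png",np.ascontiguousarray(pic["color"][:,:,::-1]))
E
python3 - <<'E'
from h import *
np.set_printoptions(precision=3,suppress=True)
for cam in ("top","side"):
    p=ctrl.read_camera(cam); save(p,cam+"0")
    E=np.array(p["extrinsics"]); print(cam,p["fx"],p["cx"],p["cy"],-E[:3,:3].T@E[:3,3])
    for t in ("tote","bail_l_bar","bail_r_bar","deep_tray","middle_tray","shallow_tray"):
        for r in ctrl.look_for(p,t)[:3]: 
            w=toworld(p,r["position"]); print(t,round(r["p"],2),w,proj(p,w).round())
s=ctrl.get_state(); print(s["time"],s["eef_pos"],R.from_quat(s["tcp_rot"]).as_matrix(),ctrl.nose_length)
E
```

```text
top 579.2331781674727 327.62502704029436 237.88577647667978 [ 0.253 -0.138  1.217]
tote 0.68 [ 0.471 -0.034  0.007] [328. 290.]
bail_l_bar 0.68 [0.445 0.08  0.096] [270. 269.]
bail_l_bar 0.46 [0.475 0.372 0.016] [160. 212.]
bail_r_bar 0.78 [ 0.481 -0.147  0.086] [382. 301.]
deep_tray 0.8 [ 0.462 -0.317  0.006] [451. 350.]
middle_tray 0.88 [0.473 0.369 0.01 ] [161. 214.]
shallow_tray 0.72 [0.501 0.181 0.008] [243. 237.]
shallow_tray 0.66 [0.681 0.143 0.011] [295. 174.]
side 482.65097700467555 310.3175375526204 236.2872981759227 [0.536 0.871 0.862]
tote 0.76 [ 0.461 -0.052  0.034] [356. 232.]
tote 0.42 [0.448 0.084 0.093] [364. 253.]
bail_l_bar 0.79 [0.446 0.082 0.092] [365. 253.]
bail_r_bar 0.66 [ 0.481 -0.149  0.079] [349. 195.]
deep_tray 0.82 [ 0.467 -0.325  0.03 ] [352. 172.]
middle_tray 0.59 [0.474 0.363 0.013] [352. 382.]
middle_tray 0.27 [0.45  0.084 0.094] [364. 253.]
shallow_tray 0.61 [0.494 0.187 0.018] [342. 309.]
shallow_tray 0.58 [0.68  0.146 0.014] [262. 292.]
0.7 [0.173 0.653 0.253] [[-0.967  0.256  0.   ]
 [ 0.256  0.967 -0.   ]
 [-0.    -0.    -1.   ]] 0.022
```

View pics/top0.png

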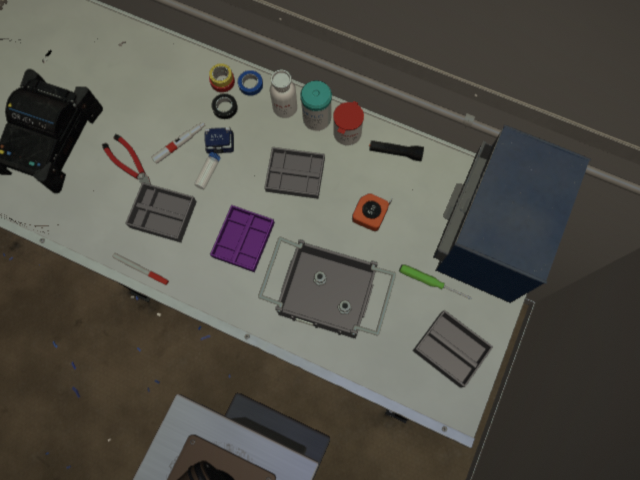

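View pics/side0.png

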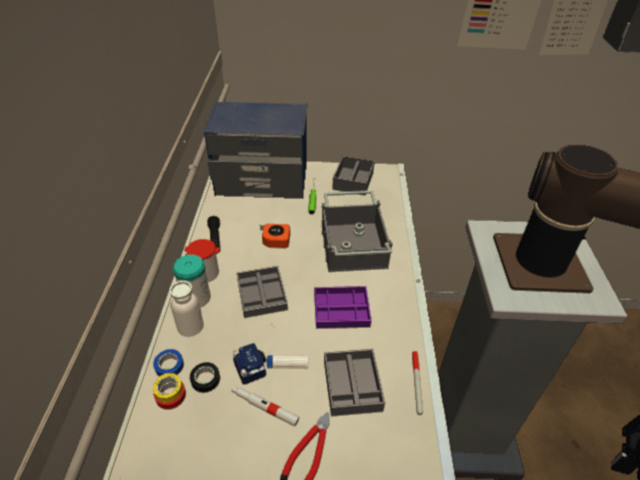

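The top view shows deep tray (451,350), tote (328,290) with both bails out, purple look-alike (243,237), grey shallow tray (295,174) and middle tray (161,214); the networks agree. The side view matches. Next I fit the silhouettes to get the exact poses.

```bash
cat > fit.py <<'E'
from h import *
from scipy.optimize import minimize
def mask(pic,close=7,opn=7):
    hsv=cv2.cvtColor(pic["color"],cv2.COLOR_RGB2HSV)
    m=((hsv[:,:,2]<165)&(hsv[:,:,1]<75)).astype(np.uint8)
    m=cv2.morphologyEx(m,cv2.MORPH_CLOSE,np.ones((close,close)))
    return cv2.morphologyEx(m,cv2.MORPH_OPEN,np.ones((opn,opn)))
def sil(pic,x,y,a,L,W,h,z0=0):
    c,s=np.cos(a),np.sin(a)
    P=[proj(pic,[x+c*u-s*v,y+s*u+c*v,z]) for z in (z0,z0+h) for u in(-L/2,L/2) for v in(-W/2,W/2)]
    hull=cv2.convexHull(np.array(P,np.float32))
    S=4; m=np.zeros((480*S,640*S),np.uint8)
    cv2.fillConvexPoly(m,np.round(hull*S+S/2).astype(np.int32),1)
    return cv2.resize(m*1.0,(640,480),interpolation=cv2.INTER_AREA)
def fit(pics,masks,x,y,L,W,h,z0=0):
    ms=[]
    for p,m in zip(pics,masks):
        n,l=cv2.connectedComponents(m); u=proj(p,[x,y,z0+h/2]).round().astype(int)
        blk=l[u[1]-8:u[1]+9,u[0]-8:u[0]+9].ravel(); blk=blk[blk>0]
        ms.append((l==np.bincount(blk).argmax())*1.0)
    def cost(q):
        return sum(1-np.minimum(s,m).sum()/np.maximum(s,m).sum() for s,m in ((sil(p,x+q[0]/1e3,y+q[1]/1e3,q[2]/50,L,W,h,z0),m) for p,m in zip(pics,ms)))
    best=None
    for a in np.linspace(-np.pi/2,np.pi/2,12,endpoint=False):
        c=cost([0,0,a*50])
        if best is None or c<best[0]: best=(c,a)
    r=minimize(cost,[0,0,best[1]*50],method="Nelder-Mead",options=dict(initial_simplex=np.array([[0,0,0],[8,0,0],[0,8,0],[0,0,8]])+[0,0,best[1]*50],xatol=.1,fatol=1e-4))
    return x+r.x[0]/1e3,y+r.x[1]/1e3,r.x[2]/50,r.fun
E
python3 - <<'E'
from fit import *
np.set_printoptions(precision=4,suppress=True)
ps=[ctrl.read_camera(c) for c in("top","side")]
ms=[mask(p) for p in ps]
cv2.imwrite("pics/m.png",np.hstack(ms)[:, :]*255)
for n,x,y,L,W,h in (("tote",.468,-.035,.15,.17,.07),("deep",.465,-.32,.1,.12,.05),("mid",.474,.368,.1,.12,.038),("shal",.681,.144,.1,.12,.03)):
    for k in ((0,1),(0,),(1,)):
        try: print(n,k,np.array(fit([ps[i] for i in k],[ms[i] for i in k],x,y,L,W,h)))
        except Exception as e: print(n,k,e)
im=cv2.resize(np.hstack(ms)*255,(800,300)); cv2.imwrite("pics/m0.png",im)
E
```

```text
tote (0, 1) [ 0.4671 -0.035   0.1308  1.0136]
tote (0,) [ 0.3966 -0.0286  0.3183  0.971 ]
tote (1,) [ 0.4672 -0.0348  0.1319  0.0419]
deep (0, 1) [ 0.4622 -0.3234 -0.2313  1.9784]
deep (0,) [ 0.4343 -0.3247  0.1228  0.985 ]
deep (1,) [ 0.4628 -0.3187 -0.2678  0.9932]
mid (0, 1) [0.4754 0.3654 0.1404 1.0565]
mid (0,) [ 0.4726  0.3712 -1.2455  0.9873]
mid (1,) [0.4756 0.3651 0.137  0.0694]
shal (0, 1) [0.6824 0.1398 0.2778 1.0268]
shal (0,) [0.6184 0.1636 0.1191 0.9885]
shal (1,) [0.6824 0.1398 0.2778 0.0379]
```

View pics/m0.png

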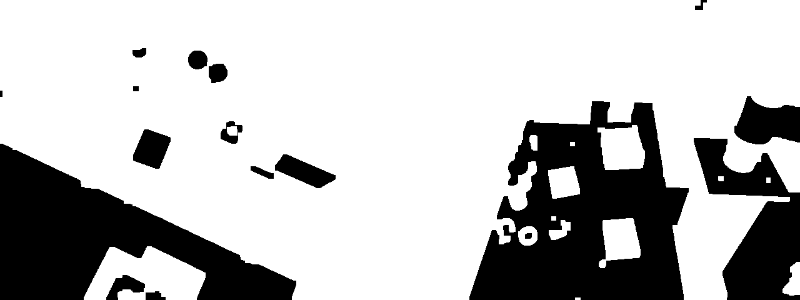

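The side mask isolates the tote, middle and shallow trays. The top mask threshold is too high, so I'll set it per image within a window around each thing.

Run:
```python
from fit import *
np.set_printoptions(precision=4,suppress=True)
ps=[ctrl.read_camera(c) for c in("top","side")]
def wmask(p,x,y,h,r):
    g=cv2.cvtColor(p["color"],cv2.COLOR_RGB2GRAY); u=proj(p,[x,y,h/2]).astype(int)
    y0,x0=u[1]-r,u[0]-r; w=np.ascontiguousarray(g[y0:u[1]+r,x0:u[0]+r]); t,_=cv2.threshold(w,0,1,cv2.THRESH_OTSU)
    m=np.zeros_like(g); m[y0:u[1]+r,x0:u[0]+r]=w<=t
    m=cv2.morphologyEx(m,cv2.MORPH_CLOSE,np.ones((7,7))); return cv2.morphologyEx(m,cv2.MORPH_OPEN,np.ones((9,9)))
res={}
vis=ps[0]["color"].copy(); vs=ps[1]["color"].copy()
for n,x,y,L,W,h,r in (("tote",.467,-.035,.15,.17,.07,62),("deep",.465,-.32,.1,.12,.05,42),("mid",.474,.368,.1,.12,.038,42),("shal",.681,.144,.1,.12,.03,38)):
    ms=[wmask(ps[0],x,y,h,r),mask(ps[1])]
    if n=="deep": ms[1]=wmask(ps[1],x,y,h,23)
    for k in ((0,),(1,),(0,1)):
        try: q=np.array(fit([ps[i] for i in k],[ms[i] for i in k],x,y,L,W,h)); print(n,k,q)
        except Exception as e: print(n,k,e)
    for v,p in ((vis,ps[0]),(vs,ps[1])):
        m=(sil(p,*q[:3],L,W,h)>.5).astype(np.uint8)
        cv2.drawContours(v,cv2.findContours(m,0,2)[0],-1,(255,255,0),1)
a=cv2.resize(vis[120:400,110:510],(800,560)); cv2.imwrite("pics/f0.png",a[:,:,::-1])
```

```text
tote (0,) [ 0.4659 -0.0349  0.1268  0.0344]
tote (1,) [ 0.467  -0.0345  0.1352  0.0441]
tote (0, 1) [ 0.4665 -0.0348  0.1316  0.0805]
deep (0,) [ 0.4632 -0.3143 -0.2301  0.0424]
deep (1,) [ 0.4622 -0.328  -0.2198  0.2288]
deep (0, 1) [ 0.4632 -0.3145 -0.2195  0.3091]
mid (0,) [0.4758 0.3685 0.1319 0.0882]
mid (1,) [0.4756 0.3651 0.137  0.0694]
mid (0, 1) [0.4754 0.3666 0.1383 0.1663]
shal (0,) [0.682  0.1437 0.2983 0.0466]
shal (1,) [0.6824 0.1398 0.2771 0.0377]
shal (0, 1) [0.6816 0.1425 0.2822 0.098 ]
```

View pics/f0.png

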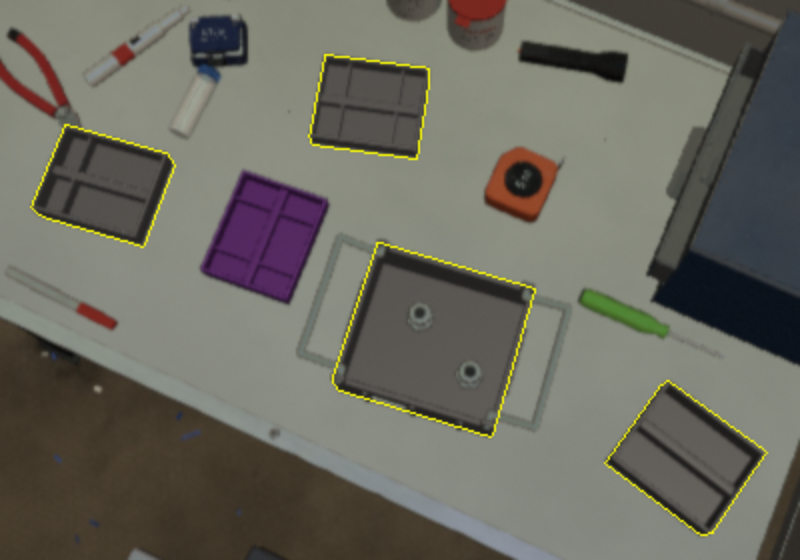

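The outlines fit all four objects (tote x 0.4665, y -0.035, yaw 0.131). I'll write a move helper, then start on the left bail.

```bash
cat > go.py <<'E'
# usage: go.py x y z ydir_rad  -> row numbers from current pose
import sys
from h import *
s=ctrl.get_state(); M=R.from_quat(s["tcp_rot"]).as_matrix()
x,y,z,a=map(float,sys.argv[1:5])
yd=np.array([np.cos(a),np.sin(a),0]); zd=np.array([0,0,-1.]); T=np.c_[np.cross(yd,zd),yd,zd]
rv=np.degrees(R.from_matrix(M.T@T).as_rotvec()); d=M.T@(np.array([x,y,z])-s["eef_pos"])*1e3
print("t",s["time"],"rv",rv.round(1),"d",d.round(1),"rows",round(max(np.linalg.norm(d)/62.5,np.linalg.norm(rv)/10.7),1),"f",np.round(s["contact_force"],1),"op",round(s["opening"],3),"q6",round(s["qpos"][5],2))
E
python3 go.py .4511 .0817 .16 1.702
```

```text
t 0.9 rv [ -0.   -0.  -22.3] d [-415.2 -480.6   93.3] rows 10.3 f [ 0.6 -0.2  0.1] op 0.998 q6 -0.15
```

Careful with the scale: shifts go in shares of 750 mm and turns go in shares of 360 degrees. That gives: -481 mm / 750 = -0.6413, -415 mm / 750 = -0.5533, -22.3 degrees / 360 = -0.0619.

Emit:
{"fn": "send_rows", "kwargs": {
  "rows": "0 0 -0.0619 -0.5533 -0.6413 0.0533 -0.3;0 0 -0.0619 -0.5533 -0.6413 0.0533 -0.3;0 0 -0.0619 -0.5533 -0.6413 0.0533 -0.3;0 0 -0.0619 -0.5533 -0.6413 0.0533 -0.3;0 0 -0.0619 -0.5533 -0.6413 0.0533 -0.3;0 0 -0.0619 -0.5533 -0.6413 0.0533 -0.3;0 0 -0.0619 -0.5533 -0.6413 0.0533 -0.3;0 0 -0.0619 -0.5533 -0.6413 0.0533 -0.3",
  "grip_force": 30
}}

```text
time: 1.9
eef_pos: [0.3918, 0.2021, 0.2223]
tcp_rot: [-0.065, 0.998, 0.0, 0.001]
contact_force: [1.9, 0.2, 0.3]
opening: 0.349
finger_force: 0.0
```

```bash
python3 go.py .4511 .0817 .16 1.702
```

```text
t 1.9 rv [ 0.   0.1 -0. ] d [ -43.  -127.1   62.4] rows 2.4 f [1.9 0.2 0.3] op 0.349 q6 -1.46
```

To row units: -127 mm / 750 = -0.1693, -43 mm / 750 = -0.0573.

Emit:
{"fn": "send_rows", "kwargs": {
  "rows": "0 0 0 -0.0573 -0.1693 0.0533 -0.3;0 0 0 -0.0573 -0.1693 0.0533 -0.3;0 0 0 -0.0573 -0.1693 0.0533 -0.3;0 0 0 -0.0573 -0.1693 0.0533 -0.3;0 0 0 -0.0573 -0.1693 0.0533 -0.3"
}}

```text
time: 2.52
eef_pos: [0.4501, 0.0847, 0.1824]
tcp_rot: [-0.066, 0.998, 0.0, 0.0]
contact_force: [-0.3, -0.2, -0.5]
opening: 0.35
finger_force: 0.0
```

```bash
python3 - <<'E'
from h import *
p=ctrl.read_camera("wrist"); save(p,"w0"); E=np.array(p["extrinsics"]); print(-E[:3,:3].T@E[:3,3])
for t in ("bail_l_bar","bail_r_bar","tote"):
    for r in ctrl.look_for(p,t)[:2]:
        w=toworld(p,r["position"]); print(t,r["p"],w,proj(p,w))
for q in (.3,.44,.6):
    c=np.array([.4665,-.035,0]);yy=.077+.045*np.cos(q)
    b=c+[-.1306*yy,.9914*yy,.076+.045*np.sin(q)]; print(q,b,proj(p,b))
E
python3 go.py .4511 .0817 .095 1.702
```

```text
[0.36635604 0.07427481 0.30297517]
bail_l_bar 0.97 [0.41998788 0.08215673 0.09962525] [323.65429199 215.34382841]
bail_r_bar 0.71 [ 0.5330831  -0.10467022  0.07648582] [ 20.62814222 334.496705  ]
tote 0.69 [ 0.4665953  -0.04472885  0.01959783] [147.1911392  225.85625497]
0.3 [0.45082929 0.08395823 0.08929841] [319.61909542 261.95801264]
0.44 [0.45112657 0.08170149 0.09516728] [315.55329176 265.7696787 ]
0.6 [0.4515933  0.0781585  0.10140891] [308.92186327 270.03340746]
t 2.725 rv [-0.   0.1  0.1] d [-0.5 -3.1 87.4] rows 1.4 f [ 0.  1. -0.] op 0.349 q6 -1.74
```

View pics/w0.png

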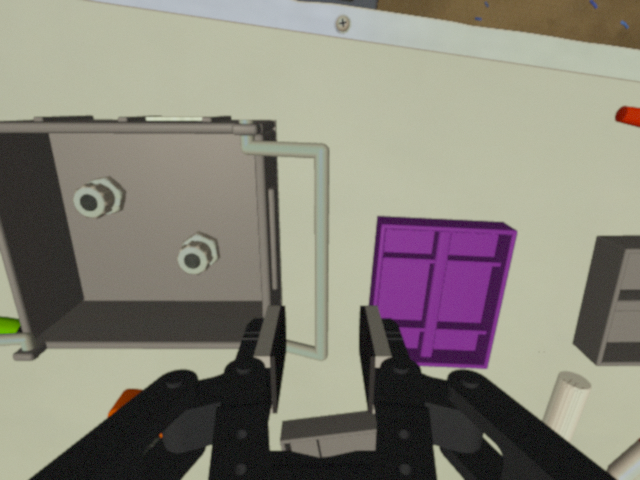

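The wrist view shows the left bar running down column 321 (rows 148–357), centred between the open fingers. That fits q≈0.3, so I'll descend and pinch.

Emit:
{"fn": "send_rows", "kwargs": {
  "rows": "0 0 0 0 0 0.06 -0.3;0 0 0 0 0 0.12 -0.3;0 0 0 0 0 0.12 -0.3;0 0 0 0 0 0.12 -0.95;0 0 0 0 0 0.12 -0.95;0 0 0 0 0 0.12 -0.95;0 0 0 0 0 0.12 -0.95"
}}

```text
time: 3.6
eef_pos: [0.4516, 0.0843, 0.0937]
tcp_rot: [-0.065, 0.998, 0.001, 0.002]
contact_force: [-0.5, 7.4, 4.1]
opening: 0.08
finger_force: 29.5
```

```bash
python3 go.py .4508 .084 .092 1.702
python3 - <<'E'
import numpy as np
q0=.3
for q in np.linspace(q0,np.pi,13): print(round(q,2),((np.cos(q)-np.cos(q0))*45).round(1),(-(np.sin(q)-np.sin(q0))*45).round(1))
E
```

```text
t 3.6 rv [ 0.1  0.2 -0.1] d [ 0.9 -0.2  1.7] rows 0.0 f [-0.5  7.4  4.1] op 0.08 q6 -1.74
0.3 0.0 -0.0
0.54 -4.3 -9.7
0.77 -10.8 -18.1
1.01 -19.1 -24.8
1.25 -28.7 -29.4
1.48 -39.1 -31.5
1.72 -49.7 -31.2
1.96 -60.0 -28.4
2.19 -69.3 -23.2
2.43 -77.1 -16.0
2.67 -83.0 -7.2
2.9 -86.7 2.7
3.14 -88.0 13.3
```

To row units: -69.3 mm / 750 = -0.0924, -49.7 mm / 750 = -0.0663.

Emit:
{"fn": "send_rows", "kwargs": {
  "rows": "0 0 0 0 -0.0057 -0.0129 -0.95;0 0 0 0 -0.0144 -0.024 -0.95;0 0 0 0 -0.0253 -0.0331 -0.95;0 0 0 0 -0.0383 -0.0392 -0.95;0 0 0 0 -0.052 -0.042 -0.95;0 0 0 0 -0.0663 -0.0416 -0.95;0 0 0 0 -0.08 -0.0379 -0.95;0 0 0 0 -0.0924 -0.0309 -0.95"
}}

```text
time: 4.6
eef_pos: [0.4605, 0.0142, 0.1157]
tcp_rot: [-0.065, 0.998, -0.0, 0.002]
contact_force: [4.0, 7.3, -0.6]
opening: 0.08
finger_force: 29.3
```

To row units: 36.5 mm / 750 = 0.0487, 25.9 mm / 750 = 0.0345.

Emit:
{"fn": "send_rows", "kwargs": {
  "rows": "0 0 0 0 -0.0104 0.0096 -0.95;0 0 0 0 -0.0183 0.0213 -0.95;0 0 0 0 -0.0232 0.0345 -0.95;0 0 0 0 -0.0249 0.0487 -0.95;0 0 0 0 -0.0249 0.0487 -0.95;0 0 0 0 -0.0249 0.0487 -0.95"
}}

```text
time: 5.35
eef_pos: [0.4631, -0.0018, 0.0813]
tcp_rot: [-0.064, 0.998, 0.003, 0.001]
contact_force: [-2.6, 14.6, 21.0]
opening: 0.08
finger_force: 32.6
```

```bash
python3 go.py .4623 -.0033 .079 1.702
python3 - <<'E'
from h import *
p=ctrl.read_camera("wrist"); save(p,"w1")
for r in ctrl.look_for(p,"bail_l_bar")[:2]: print(r["p"],toworld(p,r["position"]))
p=ctrl.read_camera("side")
for r in ctrl.look_for(p,"bail_l_bar")[:2]: print(r["p"],toworld(p,r["position"]))
E
```

```text
t 5.35 rv [ 0.3  0.1 -0.2] d [ 1.  -1.4  2.3] rows 0.0 f [-2.6 14.6 21. ] op 0.08 q6 -1.93
0.83 [0.40998294 0.00106969 0.08251138]
0.47 [0.47682263 0.00422075 0.07625391]
```

View pics/w1.png

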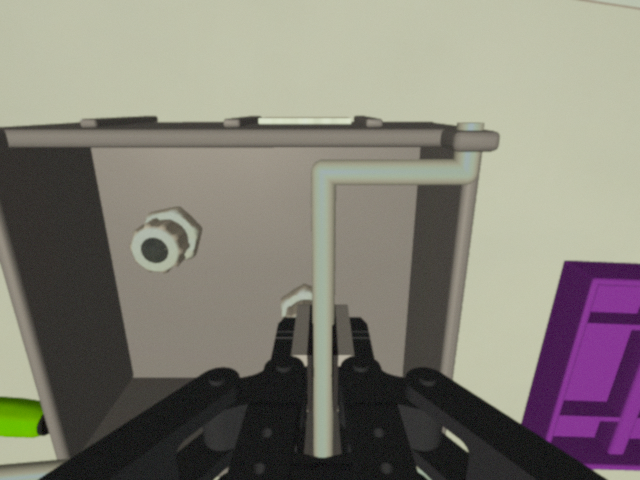

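The picture shows the left bar level across the mouth at its stop, still between the pads (column 323). I'll release it, rise and go over to the right bail.

To row units: -153 mm / 750 = -0.204, -135 mm / 750 = -0.18.

Emit:
{"fn": "send_rows", "kwargs": {
  "rows": "0 0 0 0 0 -0.0027 -0.3;0 0 0 0 0 -0.0027 -0.3;0 0 0 0 0 -0.0027 -0.3;0 0 0 0 0 -0.0667 -0.3;0 0 0 0 -0.02 -0.1373 -0.3;0 0 0 0 -0.1 -0.1373 -0.3;0 0 0 0 -0.18 -0.1373 -0.3;0 0 0 0 -0.204 -0.1373 -0.3"
}}

```text
time: 6.55
eef_pos: [0.4814, -0.1586, 0.1813]
tcp_rot: [-0.063, 0.998, -0.0, -0.0]
contact_force: [0.3, 0.9, -0.5]
opening: 0.348
finger_force: 0.0
```

Emit:
{"fn": "send_rows", "kwargs": {
  "rows": "0 0 0 0 0 0 -0.3;0 0 0 0 0 0 -0.3"
}}

```text
time: 6.8
eef_pos: [0.4811, -0.1542, 0.1808]
tcp_rot: [-0.066, 0.998, 0.001, -0.001]
contact_force: [-1.1, 0.8, 0.1]
opening: 0.353
finger_force: 0.0
```

```bash
python3 - <<'E'
from h import *
p=ctrl.read_camera("wrist"); save(p,"w2")
for t in("bail_r_bar","bail_l_bar"):
    for r in ctrl.look_for(p,t)[:2]: w=toworld(p,r["position"]);print(t,r["p"],w,proj(p,w))
for q in (0,.1,.2,.3,.44,.6):
    c=np.array([.4665,-.035,0]);yy=-.077-.045*np.cos(q)
    b=c+[-.1306*yy,.9914*yy,.076+.045*np.sin(q)]; e=[-.03*.9914,-.03*.1306,0];print(q,b,proj(p,b),proj(p,b+e))
E
python3 go.py .4821 -.153 .09 1.702
```

```text
bail_r_bar 0.59 [ 0.4518098  -0.15325606  0.07934237] [329.06137978 209.50252461]
bail_l_bar 0.85 [ 0.45554407 -0.00135654  0.08270695] [583.04593525 249.7984406 ]
0 [ 0.4824332 -0.1559508  0.076    ] [317.7540923  255.96386233] [317.59769148 208.13651586]
0.1 [ 0.48240384 -0.15572792  0.0804925 ] [318.05511206 258.60816403] [317.90869927 209.99909268]
0.2 [ 0.48231605 -0.15506151  0.08494012] [319.12567333 261.32141335] [319.02329651 211.91331929]
0.3 [ 0.48217071 -0.15395823  0.08929841] [320.99625791 264.07728124] [320.97526602 213.86081769]
0.44 [ 0.48187343 -0.15170149  0.09516728] [324.99922493 267.94966109] [325.16061694 216.60280278]
0.6 [ 0.4814067  -0.1481585   0.10140891] [331.574206   272.28577731] [332.04921586 219.68080847]
t 6.95 rv [ 0.  -0.   0.1] d [-0.8  0.9 91.3] rows 1.5 f [ 1.1  0.3 -0.1] op 0.348 q6 -2.21
```

View pics/w2.png

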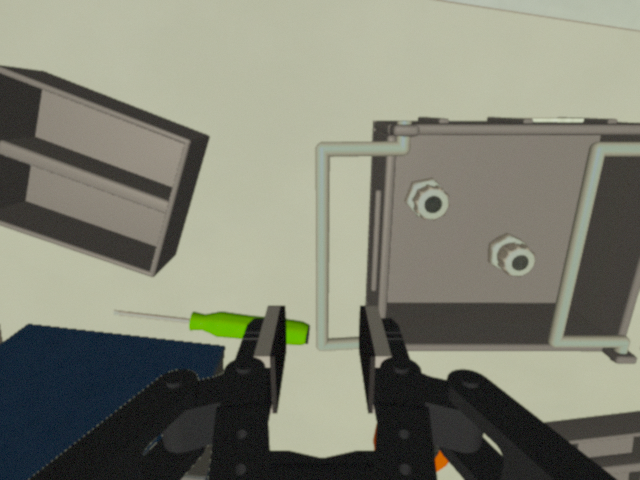

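The right bar is at column 322 (rows 148–347), again centred between the fingers and a little lower, at q≈0.15; the left bail has stayed in. Descending to pinch it.

To row units: 95 mm / 750 = 0.1267, 47 mm / 750 = 0.0627.

Emit:
{"fn": "send_rows", "kwargs": {
  "rows": "0 0 0 0 0.0007 0.0627 -0.3;0 0 0 0 0.0007 0.1267 -0.3;0 0 0 0 0.0007 0.1267 -0.3;0 0 0 0 0.0007 0.1267 -0.95;0 0 0 0 0.0007 0.1267 -0.95;0 0 0 0 0.0007 0.1267 -0.95;0 0 0 0 0.0007 0.1267 -0.95"
}}

```text
time: 7.82
eef_pos: [0.4826, -0.1541, 0.0885]
tcp_rot: [-0.065, 0.998, 0.001, 0.001]
contact_force: [1.1, 5.2, -1.2]
opening: 0.072
finger_force: 29.3
```

```bash
python3 go.py .4823 -.1554 .086 1.702
python3 - <<'E'
import numpy as np
q0=.15
for q in np.linspace(q0,np.pi,13): print(round(q,2),(-(np.cos(q)-np.cos(q0))*45).round(1),(-(np.sin(q)-np.sin(q0))*45).round(1))
E
```

```text
t 7.825 rv [ 0.   0.2 -0.1] d [ 0.5 -1.3  2.5] rows 0.0 f [ 1.1  5.2 -1.2] op 0.072 q6 -2.21
0.15 -0.0 -0.0
0.4 3.0 -10.8
0.65 8.6 -20.5
0.9 16.4 -28.5
1.15 26.0 -34.3
1.4 36.7 -37.6
1.65 47.9 -38.1
1.9 58.8 -35.9
2.14 68.9 -31.1
2.39 77.5 -23.9
2.64 84.0 -14.8
2.89 88.1 -4.4
3.14 89.5 6.7
```

To row units: 68.9 mm / 750 = 0.0919, 58.8 mm / 750 = 0.0784.

Emit:
{"fn": "send_rows", "kwargs": {
  "rows": "0 0 0 0 0.004 -0.0144 -0.95;0 0 0 0 0.0115 -0.0273 -0.95;0 0 0 0 0.0219 -0.038 -0.95;0 0 0 0 0.0347 -0.0457 -0.95;0 0 0 0 0.0489 -0.0501 -0.95;0 0 0 0 0.0639 -0.0508 -0.95;0 0 0 0 0.0784 -0.0479 -0.95;0 0 0 0 0.0919 -0.0415 -0.95"
}}

```text
time: 8.82
eef_pos: [0.4745, -0.0875, 0.1231]
tcp_rot: [-0.065, 0.998, -0.002, 0.002]
contact_force: [-3.4, 1.1, 7.4]
opening: 0.08
finger_force: 31.9
```

To row units: 39 mm / 750 = 0.052, 37.8 mm / 750 = 0.0504.

Emit:
{"fn": "send_rows", "kwargs": {
  "rows": "0 0 0 0 0.0115 0.0096 -0.95;0 0 0 0 0.0201 0.0217 -0.95;0 0 0 0 0.0256 0.0356 -0.95;0 0 0 0 0.0275 0.0504 -0.95;0 0 0 0 0.0275 0.052 -0.95;0 0 0 0 0.0275 0.052 -0.95"
}}

```text
time: 9.57
eef_pos: [0.4714, -0.0651, 0.0811]
tcp_rot: [-0.065, 0.998, 0.001, 0.002]
contact_force: [2.2, 6.7, 1.9]
opening: 0.077
finger_force: 34.3
```

```bash
python3 go.py .4707 -.0667 .079 1.702
```

```text
t 9.575 rv [ 0.1  0.2 -0.1] d [ 0.9 -1.5  2.1] rows 0.0 f [2.2 6.7 1.9] op 0.077 q6 -2.05
```

To row units: -105 mm / 750 = -0.14, -60 mm / 750 = -0.08.

Emit:
{"fn": "send_rows", "kwargs": {
  "rows": "0 0 0 0 0 0.0027 -0.95;0 0 0 0 0 0.0027 -0.95;0 0 0 0 0 0.0027 -0.3;0 0 0 0 0 0 -0.3;0 0 0 0 0 0 -0.3;0 0 0 0 0 -0.08 -0.3;0 0 0 0 0 -0.14 -0.3;0 0 0 0 0 -0.14 -0.3"
}}

```text
time: 10.58
eef_pos: [0.4724, -0.0673, 0.1883]
tcp_rot: [-0.065, 0.998, -0.002, 0.004]
contact_force: [-0.0, -0.6, -0.4]
opening: 0.349
finger_force: 0.0
```

```bash
python3 - <<'E'
from h import *
p=ctrl.read_camera("wrist"); save(p,"w3")
for t in("bail_r_bar","bail_l_bar"):
    for r in ctrl.look_for(p,t)[:2]: w=toworld(p,r["position"]);print(t,r["p"],w,proj(p,w))
E
python3 go.py .4632 -.3145 .18 -.225
```

```text
bail_r_bar 0.85 [ 0.43823235 -0.07058556  0.07593868] [323.98903455 194.62740696]
bail_l_bar 0.55 [0.43785035 0.00252217 0.08272504] [446.97301665 212.49824165]
t 10.725 rv [-1.000e-01 -1.000e-01  1.104e+02] d [  38.1 -245.6    2.4] rows 10.3 f [-0.2 -0.7 -0.9] op 0.347 q6 -2.06
```

View pics/w3.png

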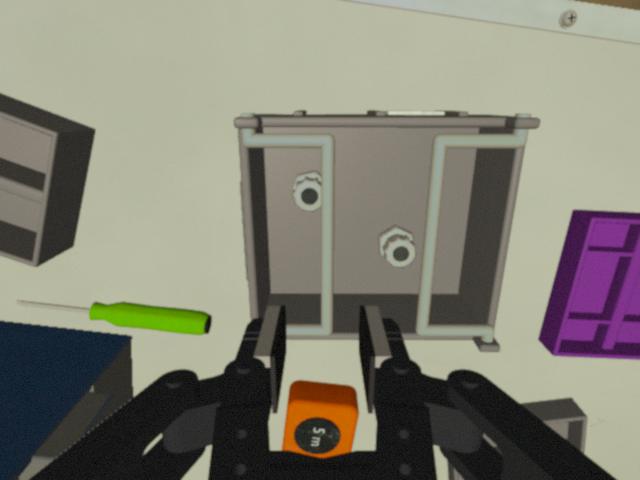

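Both bars now lie level across the mouth (columns 328 and 435), released. Next the deep tray.

To row units: -246 mm / 750 = -0.328, 38 mm / 750 = 0.0507, 110.4 degrees / 360 = 0.3067.

Emit:
{"fn": "send_rows", "kwargs": {
  "rows": "0 0 0.3067 0.0507 -0.328 0.0027 -0.2;0 0 0.3067 0.0507 -0.328 0.0027 -0.2;0 0 0.3067 0.0507 -0.328 0.0027 -0.2;0 0 0.3067 0.0507 -0.328 0.0027 -0.2;0 0 0.3067 0.0507 -0.328 0.0027 -0.2;0 0 0.3067 0.0507 -0.328 0.0027 -0.2;0 0 0.3067 0.0507 -0.328 0.0027 -0.2;0 0 0.3067 0.0507 -0.328 0.0027 -0.2"
}}

```text
time: 11.72
eef_pos: [0.4631, -0.3142, 0.1789]
tcp_rot: [0.635, 0.772, 0.0, -0.003]
contact_force: [0.1, -0.2, 0.0]
opening: 0.399
finger_force: 0.0
```

```bash
python3 go.py .4632 -.3145 .18 -.225
```

```text
t 11.725 rv [-0.2 -0.2 24. ] d [-0.3  0.1 -1.1] rows 2.2 f [ 0.1 -0.2  0. ] op 0.399 q6 -0.97
```

To row units: -3 mm / 750 = -0.004, 24 degrees / 360 = 0.0667.

Emit:
{"fn": "send_rows", "kwargs": {
  "rows": "0 0 0.0667 0 0 -0.004 -0.2;0 0 0.0667 0 0 -0.004 -0.2;0 0 0.0667 0 0 -0.004 -0.2;0 0 0.0667 0 0 -0.004 -0.2"
}}

```text
time: 12.22
eef_pos: [0.4633, -0.3143, 0.1823]
tcp_rot: [0.78, 0.626, -0.0, -0.002]
contact_force: [1.1, -0.4, 0.1]
opening: 0.401
finger_force: 0.0
```

```bash
cat > rib.py <<'E'
import sys
from h import *
name,x,y,a,h,f=sys.argv[1],*map(float,sys.argv[2:6]),sys.argv[6]
p=ctrl.read_camera("wrist")
for r in ctrl.look_for(p,name)[:2]: w=toworld(p,r["position"]);print(r["p"],w.round(4),proj(p,w).round())
v=p["color"].copy(); c,s=np.cos(a),np.sin(a)
W=lambda u,w,z:proj(p,[x+c*u-s*w,y+s*u+c*w,z]).round().astype(int)
cv2.polylines(v,[np.array([W(-.05,-.06,h),W(.05,-.06,h),W(.05,.06,h),W(-.05,.06,h)])],True,(255,255,0),1)
cv2.polylines(v,[np.array([W(-.005,-.056,h-.007),W(.005,-.056,h-.007),W(.005,.056,h-.007),W(-.005,.056,h-.007)])],True,(0,255,0),1)
cv2.imwrite(f"pics/{f}.png",v[:,:,::-1])
E
python3 rib.py deep_tray .4632 -.3145 -.225 .05 w4; python3 go.py .4632 -.3145 .036 -.225
```

```text
0.71 [ 0.4576 -0.3091  0.0055] [315. 218.]
t 12.325 rv [-0.1 -0.1  0.5] d [-3.000e-01 -1.000e-01  1.471e+02] rows 2.4 f [-1.3  0.2 -0. ] op 0.403 q6 -0.56
```

View pics/w4.png

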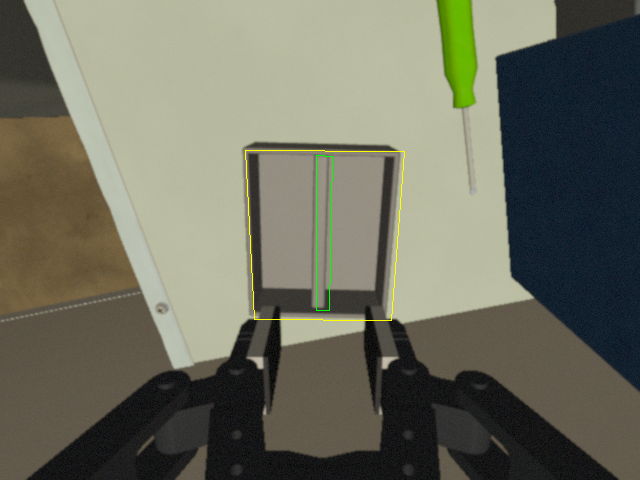

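The deep tray lies where fitted, with its rib (column 320, rows 155–308) vertical between the fingers. I'll descend and grip.

To row units: 147 mm / 750 = 0.196, 120 mm / 750 = 0.16.

Emit:
{"fn": "send_rows", "kwargs": {
  "rows": "0 0 0 0 0 0.08 -0.2;0 0 0 0 0 0.16 -0.2;0 0 0 0 0 0.196 -0.2;0 0 0 0 0 0.196 -0.2;0 0 0 0 0 0.196 -0.95;0 0 0 0 0 0.196 -0.95;0 0 0 0 0 0.196 -0.95;0 0 0 0 0 0.196 -0.95",
  "grip_force": 60
}}

```text
time: 13.32
eef_pos: [0.4653, -0.316, 0.0395]
tcp_rot: [0.78, 0.626, 0.0, 0.002]
contact_force: [0.9, -1.4, 5.2]
opening: 0.099
finger_force: 61.5
```

```bash
python3 go.py .467 -.0335 .13 .131
```

```text
t 13.325 rv [  0.1   0.1 -20. ] d [276.  -59.1 -91.1] rows 4.7 f [ 0.9 -1.4  5.2] op 0.099 q6 -0.56
```

To row units: 276 mm / 750 = 0.368, -150 mm / 750 = -0.2, -20 degrees / 360 = -0.0556.

Emit:
{"fn": "send_rows", "kwargs": {
  "rows": "0 0 0 0 0 -0.08 -0.95;0 0 0 0 0 -0.16 -0.95;0 0 0 0 0 -0.2 -0.95;0 0 0 0 0 -0.2 -0.95;0 0 -0.0556 0.1333 -0.0267 -0.2 -0.95;0 0 -0.0556 0.2 -0.04 -0.2 -0.95;0 0 -0.0556 0.28 -0.06 -0.2 -0.95;0 0 -0.0556 0.368 -0.0787 -0.2 -0.95"
}}

```text
time: 14.32
eef_pos: [0.4641, -0.0627, 0.1845]
tcp_rot: [0.659, 0.752, -0.001, -0.002]
contact_force: [0.6, 0.5, -2.4]
opening: 0.106
finger_force: 60.4
```

Emit:
{"fn": "send_rows", "kwargs": {
  "rows": "0 0 0 0 0 0 -0.95;0 0 0 0 0 0 -0.95;0 0 0 0 0 0 -0.95"
}}

```text
time: 14.7
eef_pos: [0.4658, -0.0661, 0.1867]
tcp_rot: [0.66, 0.751, -0.0, -0.001]
contact_force: [0.1, -0.1, -2.4]
opening: 0.104
finger_force: 60.4
```

```bash
python3 go.py .467 -.0345 .122 .131
python3 - <<'E'
from h import *
p=ctrl.read_camera("side"); save(p,"s1"); v=p["color"][120:320,240:480]; cv2.imwrite("pics/s1.png",cv2.resize(v,(720,600))[:,:,::-1])
E
```

```text
t 14.7 rv [-0.1 -0.  -0.1] d [31.2  5.4 64.7] rows 1.2 f [ 0.1 -0.1 -2.4] op 0.104 q6 -0.49
```

View pics/s1.png

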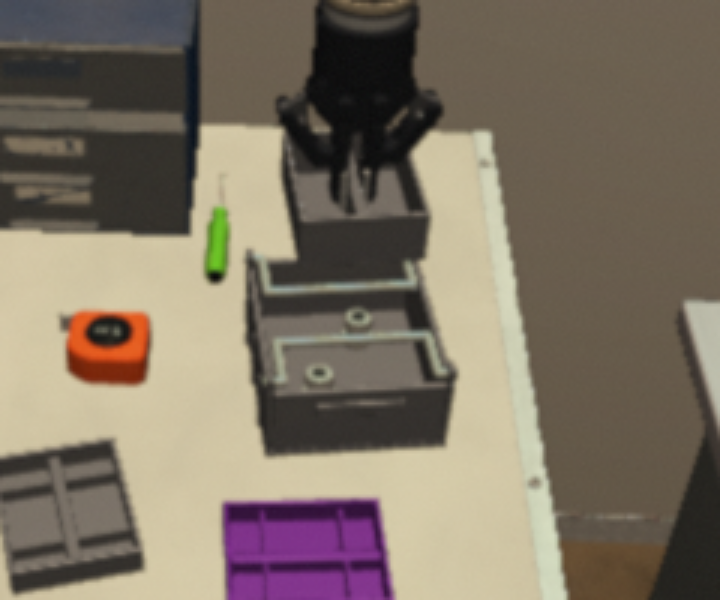

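The deep tray hangs level in the gripper near the tote, and both bars show level across the mouth. I'll centre it and lower.

To row units: 60 mm / 750 = 0.08, 31.2 mm / 750 = 0.0416.

Emit:
{"fn": "send_rows", "kwargs": {
  "rows": "0 0 0 0.0416 0.0072 0 -0.95;0 0 0 0.0416 0.0072 0 -0.95;0 0 0 0.0416 0.0072 0.04 -0.95;0 0 0 0.0416 0.0072 0.0733 -0.95;0 0 0 0.0416 0.0072 0.08 -0.95;0 0 0 0.0416 0.0072 0.08 -0.95"
}}

```text
time: 15.5
eef_pos: [0.4677, -0.0343, 0.1279]
tcp_rot: [0.66, 0.752, -0.0, 0.0]
contact_force: [0.4, -0.1, -2.3]
opening: 0.102
finger_force: 60.3
```

```bash
python3 go.py .467 -.0345 .1195 .131
```

```text
t 15.5 rv [ 0.  0. -0.] d [-0.2 -0.7  8.4] rows 0.1 f [ 0.4 -0.1 -2.3] op 0.102 q6 -0.42
```

To row units: 9 mm / 750 = 0.012, 7 mm / 750 = 0.0093.

Emit:
{"fn": "send_rows", "kwargs": {
  "rows": "0 0 0 0 -0.0007 0.0053 -0.95;0 0 0 0 -0.0007 0.0093 -0.95;0 0 0 0 -0.0007 0.012 -0.95;0 0 0 0 -0.0007 0.012 -0.95"
}}

```text
time: 16.0
eef_pos: [0.4672, -0.0335, 0.1194]
tcp_rot: [0.659, 0.752, 0.0, 0.0]
contact_force: [-2.2, 0.0, 2.4]
opening: 0.102
finger_force: 60.9
```

To row units: -120 mm / 750 = -0.16, -60 mm / 750 = -0.08.

Emit:
{"fn": "send_rows", "kwargs": {
  "rows": "0 0 0 0 0 0 -0.2;0 0 0 0 0 0 -0.2;0 0 0 0 0 0 -0.2;0 0 0 0 0 -0.0067 -0.2;0 0 0 0 0 -0.08 -0.2;0 0 0 0 0 -0.16 -0.2;0 0 0 0 0 -0.16 -0.2"
}}

```text
time: 16.88
eef_pos: [0.4701, -0.0344, 0.2455]
tcp_rot: [0.659, 0.752, 0.003, 0.006]
contact_force: [-0.9, 0.6, 0.6]
opening: 0.403
finger_force: 0.0
```

```bash
python3 rib.py deep_tray .467 -.0335 .131 .13 w5; python3 go.py .4757 .3675 .2 .135
```

```text
0.75 [ 0.4664 -0.027   0.0895] [316. 219.]
t 16.975 rv [ 0.1  0.1 -0.2] d [396.5  60.9  39.4] rows 6.5 f [-0.3  0.  -0.4] op 0.401 q6 -0.42
```

View pics/w5.png

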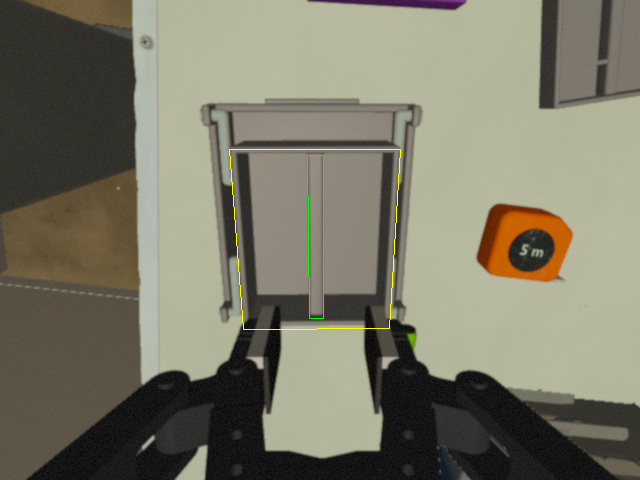

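The deep tray sits level and centred in the tote (tray edges at columns 232–400, tote at 215–415) and lies on the overlay. Now the middle tray.

To row units: 396.5 mm / 750 = 0.5287, 61 mm / 750 = 0.0813.

Emit:
{"fn": "send_rows", "kwargs": {
  "rows": "0 0 0 0.5287 0.0813 0.0533 -0.2;0 0 0 0.5287 0.0813 0.0533 -0.2;0 0 0 0.5287 0.0813 0.0533 -0.2;0 0 0 0.5287 0.0813 0.0533 -0.2;0 0 0 0.5287 0.0813 0.0533 -0.2;0 0 0 0.5287 0.0813 0.0533 -0.2;0 0 0 0.5287 0.0813 0.0533 -0.2;0 0 0 0.5287 0.0813 0.0533 -0.2"
}}

```text
time: 17.98
eef_pos: [0.4738, 0.3685, 0.1957]
tcp_rot: [0.658, 0.753, -0.002, -0.001]
contact_force: [-0.3, -0.5, -0.4]
opening: 0.399
finger_force: 0.0
```

To row units: 10 mm / 750 = 0.0133.

Emit:
{"fn": "send_rows", "kwargs": {
  "rows": "0 0 0 0 0 0.0133 -0.2;0 0 0 0 0 0.0133 -0.2;0 0 0 0 0 0.0133 -0.2"
}}

```text
time: 18.35
eef_pos: [0.4756, 0.3665, 0.1885]
tcp_rot: [0.66, 0.752, -0.0, -0.0]
contact_force: [0.1, -1.0, 0.1]
opening: 0.398
finger_force: 0.0
```

```bash
python3 rib.py middle_tray .4757 .3675 .135 .038 w6; python3 go.py .4757 .3675 .036 .135
```

```text
0.8 [0.473  0.3679 0.0098] [319. 219.]
t 18.45 rv [ 0.  -0.  -0.3] d [  0.5  -0.2 153.1] rows 2.4 f [0.3 0.1 0.4] op 0.4 q6 0.36
```

View pics/w6.png

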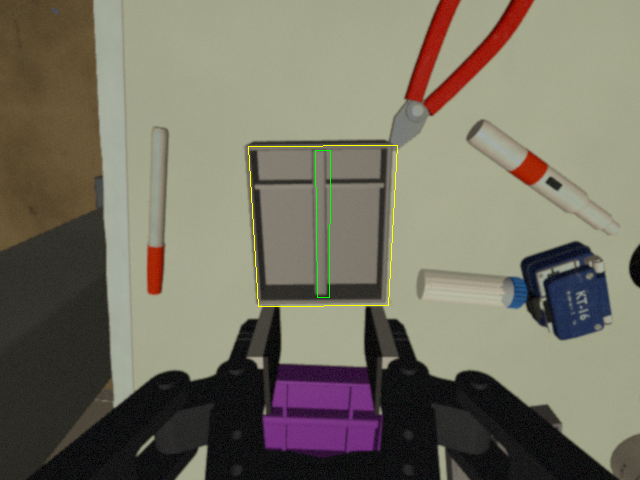

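The middle tray matches the overlay, with the rib at column 321 between the fingers. Gripping it.

To row units: 153 mm / 750 = 0.204, 120 mm / 750 = 0.16.

Emit:
{"fn": "send_rows", "kwargs": {
  "rows": "0 0 0 0.0007 -0.0007 0.08 -0.2;0 0 0 0.0007 -0.0007 0.16 -0.2;0 0 0 0.0007 -0.0007 0.204 -0.2;0 0 0 0.0007 -0.0007 0.204 -0.2;0 0 0 0.0007 -0.0007 0.204 -0.95;0 0 0 0.0007 -0.0007 0.204 -0.95;0 0 0 0.0007 -0.0007 0.204 -0.95;0 0 0 0.0007 -0.0007 0.204 -0.95"
}}

```text
time: 19.45
eef_pos: [0.4756, 0.3683, 0.0369]
tcp_rot: [0.659, 0.752, 0.001, 0.0]
contact_force: [0.0, -1.1, 3.6]
opening: 0.094
finger_force: 63.9
```

```bash
python3 go.py .467 -.0335 .17 .131
```

```text
t 19.45 rv [ 0.1 -0.   0. ] d [-397.1  -60.9 -133.4] rows 6.8 f [ 0.  -1.1  3.6] op 0.094 q6 0.36
```

To row units: -240 mm / 750 = -0.32, -185 mm / 750 = -0.2467.

Emit:
{"fn": "send_rows", "kwargs": {
  "rows": "0 0 0 0 0 -0.08 -0.95;0 0 0 0 0 -0.16 -0.95;0 0 0 0 0 -0.24 -0.95;0 0 0 0 0 -0.2467 -0.95;0 0 0 -0.08 -0.012 -0.2467 -0.95;0 0 0 -0.16 -0.024 -0.2467 -0.95;0 0 0 -0.24 -0.036 -0.2467 -0.95;0 0 0 -0.32 -0.048 -0.2467 -0.95"
}}

```text
time: 20.45
eef_pos: [0.4692, 0.1236, 0.2188]
tcp_rot: [0.659, 0.752, -0.001, -0.001]
contact_force: [1.3, -0.5, -0.6]
opening: 0.097
finger_force: 63.1
```

To row units: -157 mm / 750 = -0.2093, -120 mm / 750 = -0.16.

Emit:
{"fn": "send_rows", "kwargs": {
  "rows": "0 0 0 -0.08 -0.012 0 -0.95;0 0 0 -0.16 -0.024 0 -0.95;0 0 0 -0.2093 -0.0333 0 -0.95;0 0 0 -0.2093 -0.0333 0 -0.95;0 0 0 -0.2093 -0.0333 0 -0.95"
}}

```text
time: 21.08
eef_pos: [0.4657, -0.033, 0.2194]
tcp_rot: [0.659, 0.752, -0.0, -0.001]
contact_force: [-0.2, 0.7, -1.6]
opening: 0.093
finger_force: 63.1
```

```bash
python3 go.py .467 -.0325 .168 .131
```

```text
t 21.075 rv [-0.1 -0.1  0. ] d [ 0.3  1.5 51.4] rows 0.8 f [-0.2  0.7 -1.6] op 0.093 q6 -0.42
```

Emit:
{"fn": "send_rows", "kwargs": {
  "rows": "0 0 0 0.0004 0.002 0.0267 -0.95;0 0 0 0.0004 0.002 0.0533 -0.95;0 0 0 0.0004 0.002 0.064 -0.95;0 0 0 0.0004 0.002 0.068 -0.95;0 0 0 0.0004 0.002 0.072 -0.95;0 0 0 0.0004 0.002 0.076 -0.95;0 0 0 0.0004 0.002 0.0773 -0.95;0 0 0 0.0004 0.002 0.0773 -0.95"
}}

```text
time: 22.08
eef_pos: [0.4679, -0.0332, 0.1628]
tcp_rot: [0.659, 0.752, 0.0, 0.0]
contact_force: [0.7, -0.4, -1.1]
opening: 0.099
finger_force: 63.1
```

```bash
python3 go.py .467 -.0325 .162 .131
```

```text
t 22.075 rv [0. 0. 0.] d [ 0.8 -0.8  0.8] rows 0.0 f [ 0.7 -0.4 -1.1] op 0.099 q6 -0.42
```

To row units: -105 mm / 750 = -0.14, 1.5 mm / 750 = 0.002.

Emit:
{"fn": "send_rows", "kwargs": {
  "rows": "0 0 0 0 0 0.002 -0.95;0 0 0 0 0 0.002 -0.95;0 0 0 0 0 0.0013 -0.2;0 0 0 0 0 0 -0.2;0 0 0 0 0 0 -0.2;0 0 0 0 0 -0.0667 -0.2;0 0 0 0 0 -0.14 -0.2;0 0 0 0 0 -0.14 -0.2"
}}

```text
time: 23.08
eef_pos: [0.4705, -0.0338, 0.2735]
tcp_rot: [0.659, 0.752, 0.002, 0.005]
contact_force: [0.4, 0.8, -0.5]
opening: 0.401
finger_force: 0.0
```

```bash
python3 rib.py middle_tray .467 -.0325 .131 .163 w7; python3 go.py .682 .1425 .19 .284
```

```text
0.72 [ 0.4683 -0.029   0.1338] [318. 229.]
t 23.175 rv [ 0.1  0.  -8.7] d [146.1 235.1  78.2] rows 4.6 f [-0.3  0.7 -0.5] op 0.401 q6 -0.42
```

View pics/w7.png

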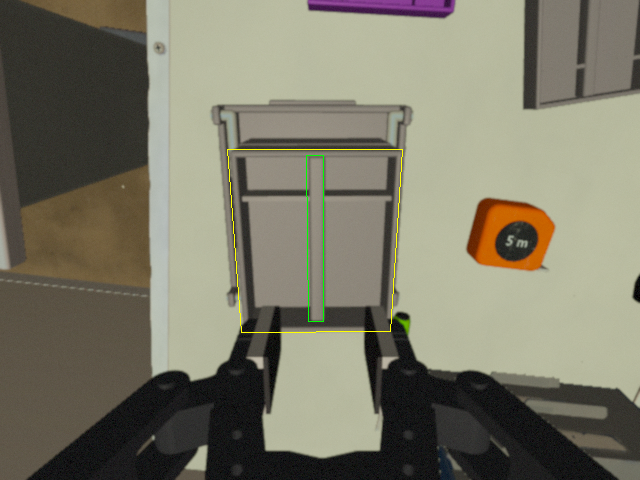

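The middle tray is seated square on the deep one, matching the overlay at its seated height. Now the shallow grey tray.

To row units: 235 mm / 750 = 0.3133, 146 mm / 750 = 0.1947, -8.7 degrees / 360 = -0.0242.

Emit:
{"fn": "send_rows", "kwargs": {
  "rows": "0 0 -0.0242 0.1947 0.3133 0.04 -0.2;0 0 -0.0242 0.1947 0.3133 0.04 -0.2;0 0 -0.0242 0.1947 0.3133 0.04 -0.2;0 0 -0.0242 0.1947 0.3133 0.04 -0.2;0 0 -0.0242 0.1947 0.3133 0.04 -0.2;0 0 -0.0242 0.1947 0.3133 0.1133 -0.2;0 0 -0.0242 0.1947 0.3133 0.1133 -0.2;0 0 -0.0242 0.1947 0.3133 0.1133 -0.2"
}}

```text
time: 24.18
eef_pos: [0.6813, 0.1422, 0.1823]
tcp_rot: [0.6, 0.8, -0.001, -0.001]
contact_force: [0.3, 0.3, 0.5]
opening: 0.401
finger_force: 0.0
```

Emit:
{"fn": "send_rows", "kwargs": {
  "rows": "0 0 0 0 0 0 -0.2;0 0 0 0 0 0 -0.2"
}}

```text
time: 24.42
eef_pos: [0.6826, 0.1422, 0.1852]
tcp_rot: [0.6, 0.8, 0.001, 0.001]
contact_force: [0.5, 0.6, -0.1]
opening: 0.4
finger_force: 0.0
```

```bash
python3 rib.py shallow_tray .682 .1425 .284 .03 w8; python3 go.py .682 .1425 .034 .284
```

```text
0.97 [0.4987 0.1853 0.0104] [86. 96.]
0.74 [0.6808 0.1497 0.0061] [322. 212.]
t 24.525 rv [ 0.1  0.  -0.1] d [  0.3  -0.5 150.3] rows 2.4 f [0.2 0.3 0.1] op 0.407 q6 -0.22
```

View pics/w8.png

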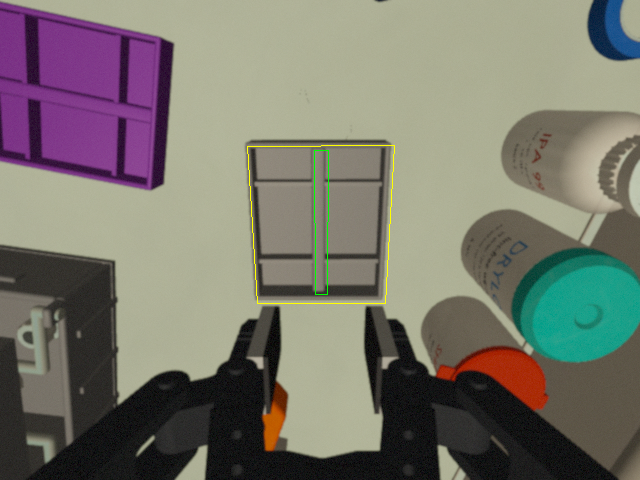

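The shallow tray matches the overlay (rib column 320), and the bottles stay clear to the right. Gripping it.

To row units: 151 mm / 750 = 0.2013, 150 mm / 750 = 0.2.

Emit:
{"fn": "send_rows", "kwargs": {
  "rows": "0 0 0 0.0004 -0.0007 0.08 -0.2;0 0 0 0.0004 -0.0007 0.16 -0.2;0 0 0 0.0004 -0.0007 0.2 -0.2;0 0 0 0.0004 -0.0007 0.2013 -0.2;0 0 0 0.0004 -0.0007 0.2013 -0.95;0 0 0 0.0004 -0.0007 0.2013 -0.95;0 0 0 0.0004 -0.0007 0.2013 -0.95;0 0 0 0.0004 -0.0007 0.2013 -0.95"
}}

```text
time: 25.52
eef_pos: [0.6814, 0.1426, 0.0323]
tcp_rot: [0.6, 0.8, 0.0, 0.0]
contact_force: [0.2, -0.6, 2.9]
opening: 0.097
finger_force: 62.9
```

To row units: -220 mm / 750 = -0.2933, -180 mm / 750 = -0.24.

Emit:
{"fn": "send_rows", "kwargs": {
  "rows": "0 0 0 0 0 -0.08 -0.95;0 0 0 0 0 -0.16 -0.95;0 0 0 0 0 -0.24 -0.95;0 0 0 0 0 -0.2933 -0.95;0 0 0 0 0 -0.2933 -0.95"
}}

```text
time: 26.15
eef_pos: [0.683, 0.1428, 0.257]
tcp_rot: [0.6, 0.8, 0.003, 0.003]
contact_force: [-0.1, -0.2, -1.8]
opening: 0.094
finger_force: 62.4
```

```bash
python3 go.py .4675 -.0325 .25 .131
```

```text
t 26.15 rv [0.5 0.1 8.7] d [-108.1 -256.     4.9] rows 4.4 f [-0.1 -0.2 -1.8] op 0.094 q6 -0.22
```

To row units: -256 mm / 750 = -0.3413, -108 mm / 750 = -0.144, 8.7 degrees / 360 = 0.0242.

Emit:
{"fn": "send_rows", "kwargs": {
  "rows": "0 0 0.0242 -0.036 -0.0747 0 -0.95;0 0 0.0242 -0.0667 -0.1493 0 -0.95;0 0 0.0242 -0.1 -0.224 0 -0.95;0 0 0.0242 -0.1293 -0.2987 0 -0.95;0 0 0.0242 -0.144 -0.3413 0 -0.95;0 0 0.0242 -0.144 -0.3413 0 -0.95;0 0 0.0242 -0.144 -0.3413 0 -0.95;0 0 0.0242 -0.144 -0.3413 0 -0.95"
}}

```text
time: 27.15
eef_pos: [0.4659, -0.0321, 0.251]
tcp_rot: [0.659, 0.752, -0.0, -0.001]
contact_force: [1.3, -0.1, -1.3]
opening: 0.102
finger_force: 62.4
```

```bash
python3 go.py .4677 -.033 .191 .131
```

```text
t 27.15 rv [-0.1 -0.   0.1] d [-1.2  1.7 60. ] rows 1.0 f [ 1.3 -0.1 -1.3] op 0.102 q6 -0.42
```

To row units: 60 mm / 750 = 0.08, 58 mm / 750 = 0.0773.

Emit:
{"fn": "send_rows", "kwargs": {
  "rows": "0 0 0 -0.0008 0.002 0.0333 -0.95;0 0 0 -0.0008 0.002 0.056 -0.95;0 0 0 -0.0008 0.002 0.0667 -0.95;0 0 0 -0.0008 0.002 0.0707 -0.95;0 0 0 -0.0008 0.002 0.0747 -0.95;0 0 0 -0.0008 0.002 0.0773 -0.95;0 0 0 -0.0008 0.002 0.08 -0.95;0 0 0 -0.0008 0.002 0.08 -0.95"
}}

```text
time: 28.15
eef_pos: [0.4671, -0.033, 0.1918]
tcp_rot: [0.659, 0.752, 0.0, 0.0]
contact_force: [0.1, -0.9, -1.4]
opening: 0.095
finger_force: 62.4
```

```bash
python3 go.py .4677 -.033 .191 .131
```

```text
t 28.15 rv [0. 0. 0.] d [-0.   0.6  0.8] rows 0.0 f [ 0.1 -0.9 -1.4] op 0.095 q6 -0.42
```

To row units: -100 mm / 750 = -0.1333, -40 mm / 750 = -0.0533.

Emit:
{"fn": "send_rows", "kwargs": {
  "rows": "0 0 0 0 0 0.002 -0.95;0 0 0 0 0 0.002 -0.95;0 0 0 0 0 0.0013 -0.2;0 0 0 0 0 0 -0.2;0 0 0 0 0 0 -0.2;0 0 0 0 0 -0.0533 -0.2;0 0 0 0 0 -0.1333 -0.2;0 0 0 0 0 -0.1333 -0.2"
}}

```text
time: 29.15
eef_pos: [0.4698, -0.0337, 0.2982]
tcp_rot: [0.659, 0.752, 0.003, 0.006]
contact_force: [-0.5, 0.0, 0.0]
opening: 0.397
finger_force: 0.0
```

```bash
python3 rib.py shallow_tray .4675 -.0328 .131 .188 w9
python3 - <<'E'
from h import *
a=cv2.imread("pics/w9.png"); p=ctrl.read_camera("side"); b=cv2.resize(np.ascontiguousarray(p["color"][120:300,270:480,::-1]),(420,360))
c=np.zeros((480,800,3),np.uint8); c[:360,:420]=b; c[:380,420:]=a[60:440,150:530]; cv2.imwrite("pics/end.png",c)
E
```

```text
0.85 [0.5064 0.1352 0.0169] [384.  14.]
0.57 [ 0.468  -0.0237  0.1671] [320. 225.]
```

View pics/end.png

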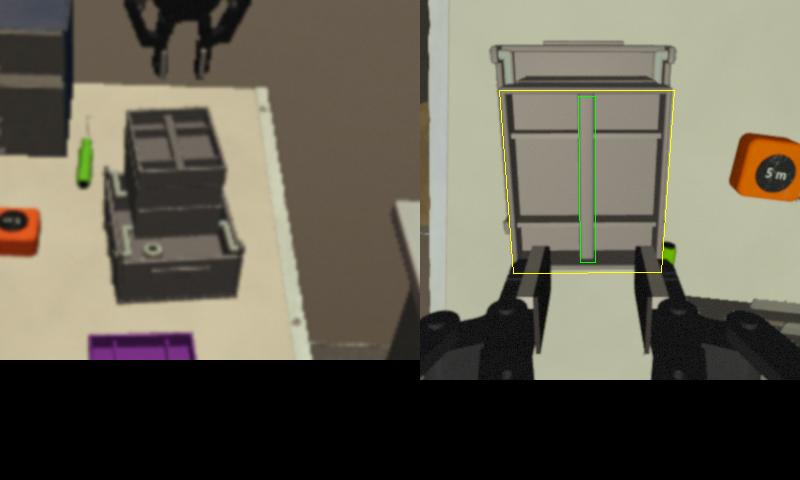

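The side view shows the three trays stacked level on the arms. The wrist view shows the shallow tray on the overlay at its seated height, with the gripper clear above, so I'm handing in.

```bash
python3 -c "
from plant import ctrl
print(ctrl.sign_off())"
```

```text
the job is handed in; nothing more can be done
None
```

I swung both bail arms in and stacked the deep, middle and shallow trays on them. The stack stood level and centred in the last camera check, the gripper was clear, and I handed the job in at about 29 s; the hand-in gave no verdict.

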